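# Nest the graded scoop trays on the microscopy desk

### The arm

A 6-joint arm with a two-finger parallel gripper is mounted at the origin on the work surface. World frame = base frame: x ahead of the robot, y to its left, z up, the work surface at z = 0. Lengths are in m, angles in rad, forces in N, time in s.
With the tool pointing down it reaches from about 0.35 to 0.8 m from the base axis. Payload 7.3 kg.
Tool frame: the origin (TCP) lies between the finger pads; the fingertips stand 25 mm ahead of it and the grasp point (between the pads) lies 6 mm ahead of it (r.tip_extent is the distance from the TCP to the fingertips, in m); z points along the fingers, y is the direction in which the jaws open and shut (so a half turn about z gives the same grasp; the last joint's range is limited). The gripper opens to 85 mm and grips with 20 to 120 N. Pads are 22 mm wide; open, the fingers measure 114 mm over their backs; the gripper's body (76 mm by 85 mm) begins 54 mm behind the grasp point. The pads swing forward as they close: fully open they stand 13 mm farther back than shut.
Start: joints at [-0.146, 0.342, 1.524, -0, 1.275, -0.146], TCP at [0.525, 0, 0.256] pointing down, gripper open.
Joint ranges: [-2.53, 2.53], [-0.77, 2.02], [0.04, 2.7], [-1, 4.14], [0.28, 2.66], [-3.11, 3.11]. Speed limits (rad/s): [2.57, 2.57, 3.14, 3.14, 3.14, 3.14].

### API

Orientations are given as a unit quaternion [x, y, z, w].
In Python, from workcell import r, command_gripper, optics gives the robot as it stands. The module is installed in compiled form; this text tells all that it offers. Calls block until the motion is done:
- r.reach(position, orientation): joint-space move of the TCP to a pose.
- r.move_straight(position, orientation=None, speed=0.15, max_force=None): straight line of the TCP; orientation=None keeps the orientation; speed is the mean speed in m/s. With max_force (N) it stops when the force on the tool has changed by that much, and returns True; else False.
- r.movej(angles): joint-space move.
- command_gripper(opening, force=None): finger opening in m; force is the grip in N (None keeps the last); returns when the fingers have stopped.
- r.hold(seconds).
- r.solve_ik(position, orientation): joint angles nearest the present ones, or None.
- r.read_state(): the state.
- optics.get_image(name): name is "scene" or "side" or "wrist"; returns (picture, depth): 480x640x3 uint8, red, green, blue; 480x640 float32, m along the optical axis (not along the pixel's ray), 0 where there is no reading.
- optics.camera_model(name): a dict with "K" (3x3 intrinsics, pixels), "R" (3x3) and "t" (3): a world point X has camera coordinates R X + t; the wrist camera has in their place "tool_from_camera" (4x4, takes a point from camera to tool coordinates, whose origin is the TCP and whose axes are the flange's). Camera axes: x right, y down, z forward; pixel columns grow to the right and rows downward; lengths in m; the calibration is good to about 2 mm. A picture is of the moment at which its call begins: read the wrist's pose just before it. camera_model takes no time and is no camera call.
A pose or a line that the arm cannot do raises r.PlanningError and nothing moves.
- r.finish_job(): hands the job in, once; it reports no verdict.
The state is a dict: "time_s": time; "joint_positions": joint angles; "dq": joint speeds; "tau": joint torques, N m; "eef_pos": TCP position; "eef_rot": TCP orientation; "contact_force": force on the tool from outside, world axes, zero at the start; "torque": the same for the moment, N m; "grip_width": finger opening in m.
Only numpy, scipy, OpenCV 4.12 (cv2) and the standard library are available. Lean on these libraries where they do the work, as an engineer would, in place of code of your own. Each camera call takes 0.05 s, during which the arm holds its last target. There are 200 camera calls.

### The job

Put the three steel scoop trays away as one nest: slide the smallest into the middle-sized one and the middle-sized one into the largest, each closed end first and pushed fully home against the closed end of the next. Keep the trays level on the desk: slide them, do not lift or tip them, and leave the other things on the desk where they are.

Things in the scene. Friction and masses are not known exactly. Their poses are not given: they have to be found in the camera images.
- large_tray: The largest of 3 like steel scoop trays, open on top and at one end: 150 long, 106 wide, walls 46 high, 3 thick, floor 2.5 thick, 900 g. Origin: centre of underside; x runs to the closed end (x = 75; open end at -75). Closed end: upright corners cut 12 at 45 deg, underside rises 5 over the last 18 (a toe). Central, open end roughly to the robot (all sizes mm).
- middle_tray: The middle one of 3 like steel scoop trays, open on top and at one end: 128 long, 88 wide, walls 40 high, 3 thick, floor 2.5 thick, 450 g. Origin: centre of underside; x runs to the closed end (x = 64; open end at -64). Closed end: upright corners cut 12 at 45 deg, underside rises 5 over the last 18 (a toe). Starts left or right; 6 to spare each side in the large one (all mm).
- small_tray: The smallest of 3 like steel scoop trays, open on top and at one end: 105 long, 70 wide, walls 34 high, 3 thick, floor 2.5 thick, 300 g. Origin: centre of underside; x runs to the closed end (x = 52.5; open end at -52.5). Closed end: upright corners cut 12 at 45 deg, underside rises 5 over the last 18 (a toe). Starts left or right; 6 to spare each side in the middle one (all mm).
- large_tray_stop (a point): Point in the large tray: middle of the inner face of its closed end, level with the top of its floor, 72 mm from the tray's origin along its x; axes as the tray's
- middle_tray_end (a point): Point on the middle tray: middle of the outer face of its closed end, level with its underside, 64 mm from its origin along its x
- middle_tray_stop (a point): Point in the middle tray: middle of the inner face of its closed end, level with the top of its floor, 61 mm from its origin along its x; axes as the tray's
- small_tray_end (a point): Point on the small tray: middle of the outer face of its closed end, level with its underside, 52.5 mm from its origin along its x
- oil_bottle: Bystander: amber glass bottle with black cap, 32 mm across, 75 mm high, standing beyond the trays; origin at the centre of its underside
- stain_jar: Bystander: clear glass jar with white lid, 52 mm across, 85 mm high, standing beyond the trays; origin at the centre of its underside
- slide_box: Bystander: grey and white box of slides, 92 x 177 x 35 mm, behind the large tray; origin at the centre of its underside
- mouse: Bystander: black computer mouse, about 82 x 64 x 34 mm; origin under it near its middle
- pen: Bystander: black marker pen lying to the left of the trays, 130 x 11 x 11 mm; origin at the centre of its underside
- counter: Bystander: steel hand tally counter, 55 x 45 x 38 mm; origin at the centre of its underside

How it is judged:
By the outcome, as a careful person would: the job done as asked, in the order asked, and still so for the second after the job is handed in, with the robot touching nothing.
It also fails if it takes over 70 s, if anything falls off the work surface, if the arm or the gripper's body presses on something with over 40 N, if the wrist force passes 120 N, or if a joint passes its speed limit or range.

## Working session

There is one attempt and no reset: what is moved stays moved. The work goes in short steps, each a Python script; the robot and the scene stay as the last script left them, time stands still between calls to the robot, and variables do not carry over. Pictures are saved under pics/ and viewed, about 8 in all and at most 12, crops included, and the job is handed in when it is done.

```bash
mkdir -p pics; python3 - <<'E'
from workcell import r, command_gripper, optics
import numpy as np, cv2
for n in ["scene","side"]:
    p,d=optics.get_image(n); np.savez(f"{n}0.npz",p=p,d=d)
    cv2.imwrite(f"pics/{n}0.png",p[:,:,::-1])
    m=optics.camera_model(n); print(n,np.round(m["K"],1).tolist(),np.round(-m["R"].T@m["t"],3),np.round(m["R"],3).tolist())
print(optics.camera_model("wrist")["tool_from_camera"]); print(r.read_state())
E
```

```text
scene [[563.7, 0.0, 322.5], [0.0, 563.7, 240.7], [0.0, 0.0, 1.0]] [1.193 0.99  1.032] [[-0.864, 0.504, 0.019], [0.322, 0.58, -0.748], [-0.388, -0.64, -0.663]]
side [[500.7, 0.0, 318.0], [0.0, 500.7, 240.1], [0.0, 0.0, 1.0]] [0.527 0.805 0.738] [[-0.994, -0.111, -0.014], [-0.066, 0.685, -0.725], [0.091, -0.72, -0.689]]
[[-6.57246510e-04 -9.65611614e-01 -2.59988035e-01  6.68803359e-02]
 [ 9.99999079e-01 -9.43444939e-04  9.76027557e-04  8.14182034e-04]
 [-1.18774794e-03 -2.59987154e-01  9.65611345e-01 -1.16613200e-01]
 [ 0.00000000e+00  0.00000000e+00  0.00000000e+00  1.00000000e+00]]
{'time_s': 0.1, 'joint_positions': array([-1.45979867e-01,  3.42675290e-01,  1.52491279e+00,  1.30157492e-05,
        1.27539319e+00, -1.45988119e-01]), 'dq': array([ 0.00104491,  0.00010417, -0.00140316,  0.00303197, -0.0001524 ,
       -0.00194461]), 'tau': array([ 1.46845858e-03, -4.34446299e+01, -2.46491075e+01, -2.49143095e-04,
        4.66253536e-03,  6.72989302e-06]), 'eef_pos': array([5.24684000e-01, 8.29197277e-05, 2.55686921e-01]), 'eef_rot': array([ 7.07105036e-01,  7.07108186e-01, -4.09315160e-04, -5.60857203e-04]), 'contact_force': array([ 0.08325949,  0.40571885, -0.32359835]), 'torque': array([-0.01375844, -0.0408873 , -0.0107688 ]), 'grip_width': 0.0858899419130089}
```

View pics/scene0.png

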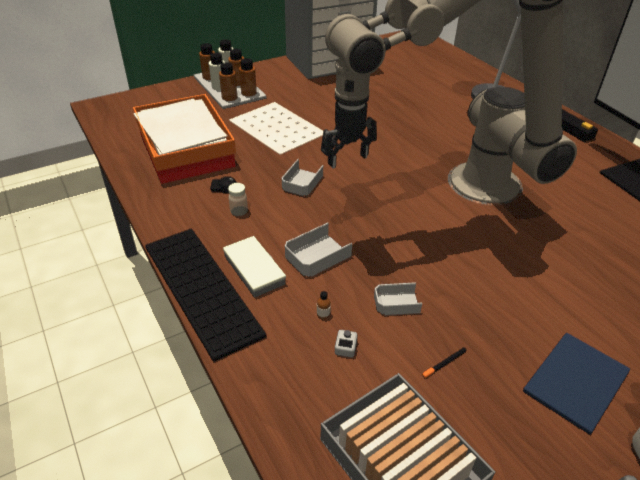

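View pics/side0.png

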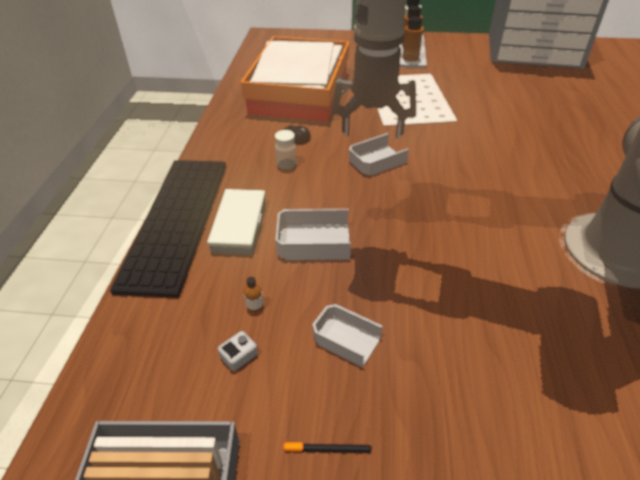

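The scene view shows the large tray at about (318,250). The other two trays are at (302,178), on the robot's right, and (398,298), on its left. The side view shows them at (313,233), (378,155) and (347,334). Next I'll get coarse poses from depth.

```bash
cat > h.py <<'E'
import numpy as np, cv2
from scipy.spatial.transform import Rotation as Ro
from workcell import r, command_gripper, optics
def cloud(name,p,d,T=None):
    m=optics.camera_model(name); K=m["K"]
    v,u=np.nonzero(d>0); z=d[v,u]
    c=np.stack([(u-K[0,2])/K[0,0]*z,(v-K[1,2])/K[1,1]*z,z],1)
    X=(c-m["t"])@m["R"] if T is None else c@T[:3,:3].T+T[:3,3]
    return X,p[v,u],np.stack([u,v],1)
def wrist():
    s=r.read_state(); p,d=optics.get_image("wrist")
    T=np.eye(4); T[:3,:3]=Ro.from_quat(s["eef_rot"]).as_matrix(); T[:3,3]=s["eef_pos"]
    return p,d,T@optics.camera_model("wrist")["tool_from_camera"]
def blobs(X,C,lo=.012,hi=.06,box=(.3,.85,-.45,.45),amin=30,sat=45,res=.002):
    "grey things standing above the desk: list of (n, rect centre, size, angle, zmax, points)"
    s=C.max(1).astype(int)-C.min(1)
    k=(X[:,2]>lo)&(X[:,2]<hi)&(X[:,0]>box[0])&(X[:,0]<box[1])&(X[:,1]>box[2])&(X[:,1]<box[3])&(s<sat)
    P=X[k]; ij=((P[:,:2]-[box[0],box[2]])/res).astype(int)
    g=np.zeros((int((box[1]-box[0])/res)+2,int((box[3]-box[2])/res)+2),np.uint8); g[ij[:,0],ij[:,1]]=255
    g=cv2.morphologyEx(g,cv2.MORPH_CLOSE,np.ones((7,7)))
    n,L=cv2.connectedComponents(g); out=[]
    for i in range(1,n):
        Q=P[L[ij[:,0],ij[:,1]]==i]
        if len(Q)>amin:
            (c,sz,a)=cv2.minAreaRect(Q[:,:2].astype(np.float32)); out.append((len(Q),c,sz,a,np.percentile(Q[:,2],98),Q))
    return out
def quat(yaw):  # tool down, jaw axis (tool y) along heading yaw
    c,s=np.cos(yaw),np.sin(yaw)
    return Ro.from_matrix(np.array([[-s,c,0],[c,s,0],[0,0,-1.]])).as_quat()
E
python3 - <<'E'
from h import *
for n in ["scene","side"]:
    f=np.load(n+"0.npz"); X,C,_=cloud(n,f["p"],f["d"])
    print(n)
    for b in blobs(X,C): print(b[0],np.round(b[1],3),np.round(b[2],3),round(b[3],1),round(b[4],3))
q=r.read_state()
p,d,T=wrist(); cv2.imwrite("pics/w0.png",p[:,:,::-1]); print(q["eef_rot"],quat(0))
X,C,_=cloud("wrist",p,d,T)
for b in blobs(X,C): print(b[0],np.round(b[1],3),np.round(b[2],3),round(b[3],1),round(b[4],3))
E
```

```text
scene
477 [ 0.51  -0.272] [0.135 0.093] 36.6 0.043
627 [0.549 0.282] [0.078 0.106] 65.8 0.037
690 [0.649 0.079] [0.082 0.176] 64.9 0.048
411 [ 0.635 -0.012] [0.147 0.013] 6.8 0.049
246 [ 0.733 -0.362] [0.058 0.075] 57.0 0.036
461 [0.729 0.337] [0.057 0.045] 49.5 0.04
248 [ 0.743 -0.221] [0.03 0.05] 73.0 0.059
106 [0.729 0.234] [0.015 0.029] 56.9 0.04
1971 [0.803 0.007] [0.093 0.183] 1.5 0.039
side
930 [ 0.509 -0.272] [0.13  0.095] 36.5 0.041
1112 [0.548 0.282] [0.074 0.106] 65.0 0.036
1878 [0.633 0.04 ] [0.15  0.112] 6.4 0.047
226 [ 0.726 -0.362] [0.043 0.076] 42.3 0.034
871 [0.728 0.337] [0.054 0.046] 48.3 0.039
155 [0.719 0.236] [0.03  0.012] 12.9 0.039
103 [ 0.732 -0.218] [0.043 0.015] 9.0 0.035
2652 [0.8   0.006] [0.095 0.182] 2.3 0.037
[ 7.07105036e-01  7.07108186e-01 -4.09315160e-04 -5.60857203e-04] [0.70710678 0.70710678 0.         0.        ]
343 [ 0.526 -0.213] [0.046 0.016] 4.1 0.036
4382 [0.635 0.04 ] [0.151 0.106] 6.3 0.046
16715 [0.801 0.008] [0.096 0.176] 2.0 0.035
```

View pics/w0.png

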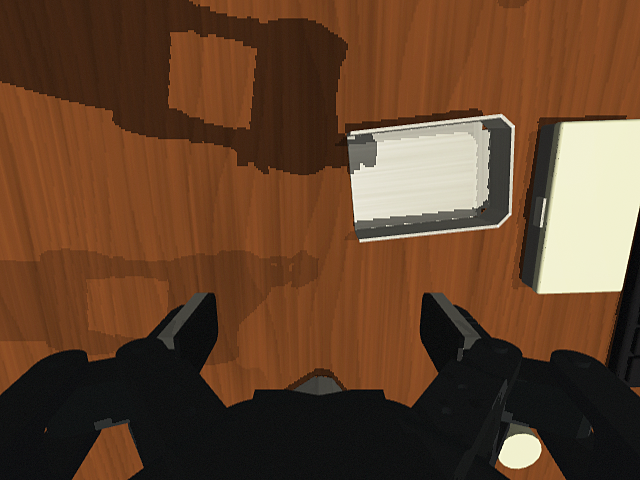

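The wrist view shows the large tray with its rim from (350,132) to (512,225), closed end on the right (+x), at yaw of about 6.3°. Next is a close look at each small tray.

```bash
cat >> h.py <<'E'
def tray(c0,rad=.11,name=""):
    "pose from wrist view: origin, yaw towards closed end (more wall there), size"
    p,d,T=wrist(); X,C,_=cloud("wrist",p,d,T)
    if name: cv2.imwrite(f"pics/{name}.png",p[:,:,::-1])
    B=[b for b in blobs(X,C,box=(.25,.85,-.45,.45),amin=300) if np.hypot(b[1][0]-c0[0],b[1][1]-c0[1])<rad]
    b=max(B,key=lambda b:b[0]); c,sz,a=np.array(b[1]),b[2],np.radians(b[3])
    if sz[1]>sz[0]: a+=np.pi/2
    e=np.array([np.cos(a),np.sin(a)]); Q=b[5]; s=(Q[:,:2]-c)@e; t=(Q[:,:2]-c)@[-e[1],e[0]]
    mid=np.abs(t)<.02; f=(s[mid]>0).mean()  # wall points on the midline lie at the closed end
    if f<.5: a+=np.pi
    a=(a+np.pi)%(2*np.pi)-np.pi
    return c,a,np.sort(sz)[::-1],b[4],f
E
python3 - <<'E'
from h import *
print(r.tip_extent)
for n,c in [("mid",(.509,-.272)),("small",(.548,.282))]:
    r.reach([c[0]-.02,c[1]-.05,.256],quat(0)); print(n,tray(c,name=n),r.read_state()["time_s"])
E
python3 -c "
import cv2,numpy as np
cv2.imwrite('pics/ms.png',np.hstack([cv2.resize(cv2.imread(f'pics/{n}.png'),(400,300)) for n in('mid','small')]))"
```

```text
0.025
mid (array([ 0.50925809, -0.27280378]), np.float64(0.6323764558499398), array([0.12748545, 0.08802953]), np.float64(0.040189698883420714), np.float64(1.0)) 1.4333
small (array([0.54945654, 0.28275162]), np.float64(-0.4372036993072559), array([0.10506239, 0.07011865]), np.float64(0.03444402120001299), np.float64(0.0)) 3.4833
```

View pics/ms.png

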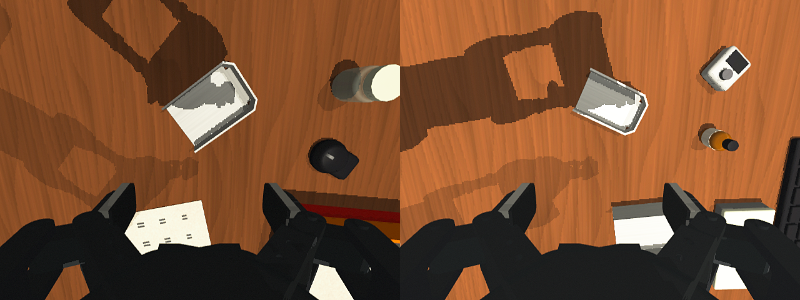

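The composite shows the middle tray (left, around (215,105)) with its closed end at upper right. The small tray (right, around (612,100)) has its closed end at lower right. Both fits match the stated sizes. I'll grip the middle tray's closed-end wall and drag it in line, just short of the large tray's mouth.

```bash
cat >> h.py <<'E'
L0=np.array([.635,.040]); LY=np.radians(6.3)
def u(y): return np.array([np.cos(y),np.sin(y)])
def grab(xy,yaw,z=.036,op=.035,force=40):
    r.reach([*xy,.13],quat(yaw)); command_gripper(op)
    hit=r.move_straight([*xy,z],quat(yaw),speed=.1,max_force=8)
    command_gripper(0,force); s=r.read_state(); print("grab",hit,s["grip_width"],s["eef_pos"],s["contact_force"])
def drag(*wps,speed=.1,z=.036,**k):
    for x,y,a in wps: r.move_straight([x,y,z],quat(a),speed=speed,**k)
def release(op=.03):
    command_gripper(op); p=r.read_state()["eef_pos"]; r.move_straight([p[0],p[1],.13],speed=.15)
E
python3 - <<'E'
from h import *
c,a=np.array([.5093,-.2728]),.6324
grab(c+.0625*u(a),a)
t=L0+u(LY)*(-.075-.025-.0015)
drag((.525,-.12,.35),(*t,LY)); s=r.read_state(); print(s["contact_force"],s["grip_width"],s["time_s"])
release(); m=t-.0625*u(LY)
r.reach([m[0]+.03,m[1]-.06,.256],quat(0)); print(m,tray(m,name="mid2")); print("L",tray(L0)); print(r.read_state()["time_s"])
E
```

```text
grab False 0.002557631402822385 [ 0.55996657 -0.23604092  0.03666353] [-0.64858484 -0.14133789  5.09074702]
[-0.78927447 -1.08921036  7.741004  ] 0.0020269558720126765 10.2667
[0.4719904  0.02200357] (array([0.47333768, 0.02362249]), np.float64(0.11011939745357946), array([0.12768233, 0.08821253]), np.float64(0.040253812246395425), np.float64(1.0))
L (array([0.6350134, 0.0399758]), np.float64(0.10849859761415726), array([0.15082212, 0.10627747]), np.float64(0.04619073323998497), np.float64(1.0))
12.1583
```

```bash
cat >> h.py <<'E'
def push(start,yaw,dist,z=.042,fmax=15,speed=.05):
    "closed fingers inside, towing the closed end: go down at start, push along yaw"
    p=r.read_state()["eef_pos"]; 
    r.move_straight([*start,max(p[2],.09)],quat(yaw)); command_gripper(0); r.move_straight([*start,z],speed=.1,max_force=8)
    e=np.array(start)+dist*u(yaw); hit=r.move_straight([*e,z],quat(yaw),speed=speed,max_force=fmax)
    s=r.read_state(); print("push",hit,s["eef_pos"],s["contact_force"],"left",np.dot(e-s["eef_pos"][:2],u(yaw)))
E
python3 - <<'E'
from h import *
M,MY=np.array([.4733,.0236]),.1101
mouth=M-.064*u(MY)
A=mouth-.045*u(MY); B=mouth-(.003+.0015)*u(MY)
print([r.solve_ik([*q,.036],quat(MY)) is not None for q in (A,B)],A,B)
c,a=np.array([.5495,.2828]),-.4372
grab(c+.051*u(a),a)
drag((.48,.235,-.1),(.375,.15,MY),(*A,MY),(*B,MY)); s=r.read_state(); print(s["contact_force"],s["grip_width"],s["time_s"])
command_gripper(.025); p=r.read_state()["eef_pos"]; r.move_straight([p[0],p[1],.09],speed=.15)
r.reach([.43,-.05,.256],quat(0))
for n,c in (("small",B-.051*u(MY)),("mid",M)):
  try: print(n,tray(c,rad=.05,name=n+"3"))
  except Exception as e: print(e)
print(r.read_state()["time_s"])
E
```

```text
[True, True] [0.36495998 0.01162333] [0.40521476 0.01607338]
grab False 0.0021980795250734963 [0.59604561 0.2612977  0.03670707] [-0.78395491 -0.73175454  4.33257609]
[-1.06192587  1.06081417 12.09229396] 0.0018051892664233701 20.0583
small (array([0.35527068, 0.01022929]), np.float64(0.11015170492655368), array([0.10517177, 0.07005417]), np.float64(0.034210021602423625), np.float64(1.0))
mid (array([0.47332656, 0.02356637]), np.float64(0.11154802525321728), array([0.12849359, 0.088176  ]), np.float64(0.04020372205066621), np.float64(1.0))
21.7667
```

View pics/small3.png

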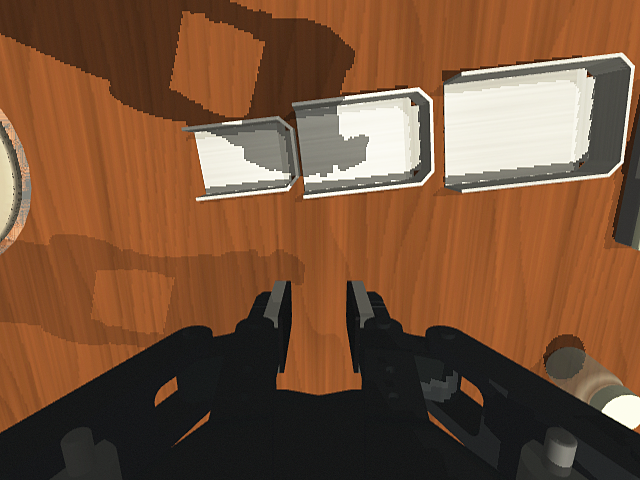

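All three trays stand in line: small around (245,158), middle around (365,143), large around (540,122), mouths and axes aligned. Next I'll push the small tray in from inside its closed end.

```bash
python3 - <<'E'
from h import *
S,Y=np.array([.3553,.0102]),.1101
push(S+.027*u(Y),Y,.131)
p=r.read_state()["eef_pos"]; b=p[:2]-.006*u(Y)
r.move_straight([*b,.042],speed=.05); r.move_straight([*b,.13])
r.reach([.48,-.05,.256],quat(0)); 
M=np.array([.4733,.0236])
print(tray(M,rad=.06,name="nest1"),r.read_state()["time_s"])
E
```

```text
push False [0.51228666 0.02754813 0.04200817] [-0.26278904 -0.67617267  0.2510455 ] left 5.7703878441013194e-05
(array([0.47361273, 0.02365281]), np.float64(0.10969348309387028), array([0.12784207, 0.0883063 ]), np.float64(0.040088178907371555), np.float64(1.0)) 29.55
```

View pics/nest1.png

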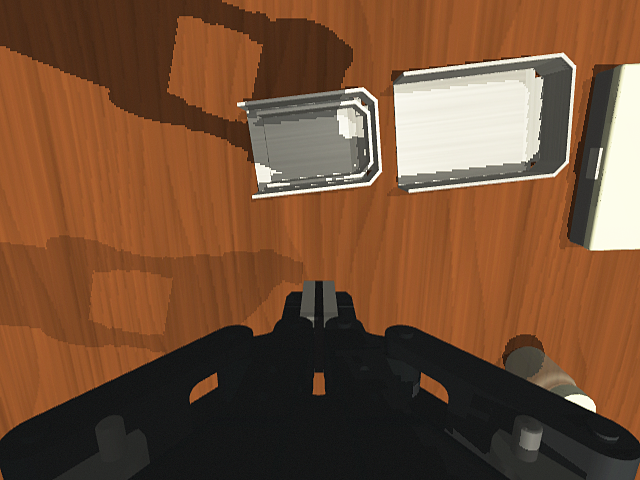

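The small tray is in the middle one, a few mm short of its end (outer front edge around col 380, inner around col 368). Next I'll push both together into the large tray.

```bash
python3 - <<'E'
from h import *
Y=.1093; E0=np.array([.5123,.0275])
push(E0-.008*u(Y),Y,.008+.166,fmax=20)
p=r.read_state()["eef_pos"]; b=p[:2]-.008*u(Y)
r.move_straight([*b,.042],speed=.05); r.move_straight([*b,.13])
r.reach([.60,-.045,.256],quat(0))
print(tray(L0,rad=.06,name="nest2"),r.read_state()["time_s"])
p,d,T=wrist(); np.savez("n2.npz",p=p,d=d,T=T)
X,C,_=cloud("wrist",p,d,T)
D=X[:,:2]-L0; s=D@u(LY); t=D@np.array([-np.sin(LY),np.cos(LY)])
for h in (.030,.033,.036,.039,.042,.045):
    k=(np.abs(t)<.02)&(s>.02)&(s<.09)&(np.abs(X[:,2]-h)<.0015); q=np.sort(s[k]); print(h,len(q),np.round(q[::max(1,len(q)//12)],4))
im=cv2.resize(p[30:230,320:620],(800,533),interpolation=cv2.INTER_CUBIC); cv2.imwrite("pics/n2c.png",im[:,:,::-1])
E
```

```text
push False [0.67726149 0.04560757 0.04202311] [-1.34452907  0.02712296 -1.16331116] left 4.767104183473628e-05
(array([0.64775926, 0.04133301]), np.float64(0.10477574808157852), array([0.15422076, 0.10623553]), np.float64(0.04591237843907006), np.float64(1.0)) 38.1583
0.03 87 [0.0574 0.0575 0.0576 0.0577 0.0578 0.058  0.0863 0.0864 0.0866 0.0867
 0.0869 0.0869 0.0873]
0.033 94 [0.0573 0.0575 0.0576 0.0577 0.0579 0.0581 0.0862 0.0865 0.0866 0.0867
 0.0868 0.0869 0.0871 0.0874]
0.036 127 [0.0572 0.0575 0.0576 0.0579 0.0584 0.0588 0.0598 0.0604 0.0862 0.0865
 0.0867 0.0868 0.087 ]
0.039 222 [0.0572 0.0578 0.0583 0.0589 0.0594 0.0598 0.0603 0.0607 0.061  0.0859
 0.0865 0.0867 0.0871]
0.042 207 [0.0603 0.0607 0.061  0.0614 0.0618 0.0622 0.0626 0.0629 0.0632 0.0863
 0.0865 0.0868 0.0873]
0.045 175 [0.0858 0.0864 0.0867 0.087  0.0874 0.0876 0.0879 0.0881 0.0883 0.0887
 0.0891 0.0893 0.0895]
```

View pics/n2c.png

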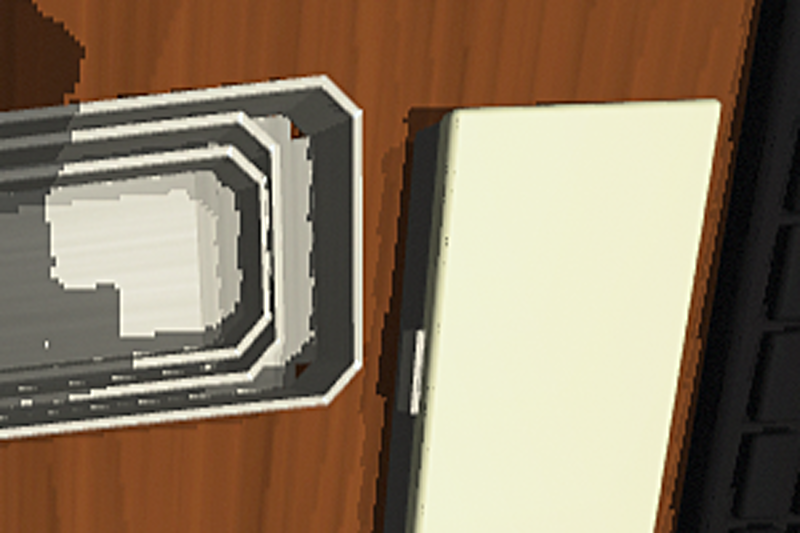

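The crop shows the small and middle end walls touching (cols 265–280). The large tray's end is still about 23 mm ahead (cols 310–360), because the large tray was dragged about 14 mm forward. The box still has about 28 mm of clearance. To finish without moving it any further forward, I'll squeeze the three end walls together, with one finger inside the small tray and the other outside the large one.

```bash
python3 - <<'E'
from h import *
Y=.1065; c=L0+.0725*u(Y)+.0005*np.array([-Y,1])
r.reach([*c,.13],quat(Y)); command_gripper(.042)
hit=r.move_straight([*c,.041],speed=.08,max_force=6); print(hit,r.read_state()["eef_pos"])
if not hit:
    command_gripper(0,35); r.hold(.3); s=r.read_state(); print(s["grip_width"],s["contact_force"])
    command_gripper(.022)
p=r.read_state()["eef_pos"]; r.move_straight([p[0],p[1],.13])
r.reach([.60,-.045,.256],quat(0))
print(tray(L0,rad=.06),r.read_state()["time_s"])
p,d,T=wrist(); X,C,_=cloud("wrist",p,d,T)
D=X[:,:2]-L0; s=D@u(LY); t=D@np.array([-np.sin(LY),np.cos(LY)])
for h in (.033,.036,.039,.042,.045):
    k=(np.abs(t)<.02)&(s>.02)&(s<.1)&(np.abs(X[:,2]-h)<.0015); q=np.sort(s[k]); print(h,len(q),np.round(q[::max(1,len(q)//12)],4))
im=cv2.resize(p[30:230,320:620],(800,533),interpolation=cv2.INTER_CUBIC); cv2.imwrite("pics/n3c.png",im[:,:,::-1])
E
```

```text
False [0.70748714 0.04820955 0.04177178]
0.008356126871085872 [6.81989513 0.92311957 1.59551464]
(array([0.6407783 , 0.04034874]), np.float64(0.10535936318971295), array([0.15027912, 0.10634743]), np.float64(0.0459315794791152), np.float64(1.0)) 43.2833
0.033 43 [0.0708 0.0711 0.0713 0.0713 0.0714 0.0714 0.0714 0.0715 0.0715 0.0715
 0.0716 0.0717 0.0717 0.0718 0.0721]
0.036 84 [0.0709 0.0713 0.0714 0.0715 0.0715 0.0716 0.0718 0.0724 0.0732 0.0736
 0.0739 0.0744]
0.039 177 [0.071  0.0715 0.0718 0.0722 0.0724 0.073  0.0734 0.0738 0.0741 0.0744
 0.0746 0.0748 0.0765]
0.042 188 [0.0739 0.0745 0.0748 0.075  0.0754 0.0758 0.0761 0.0765 0.0767 0.0772
 0.0774 0.0776 0.0779]
0.045 172 [0.0753 0.0773 0.0776 0.0779 0.0782 0.0784 0.0787 0.079  0.0792 0.0795
 0.0799 0.0801 0.0805]
```

View pics/n3c.png

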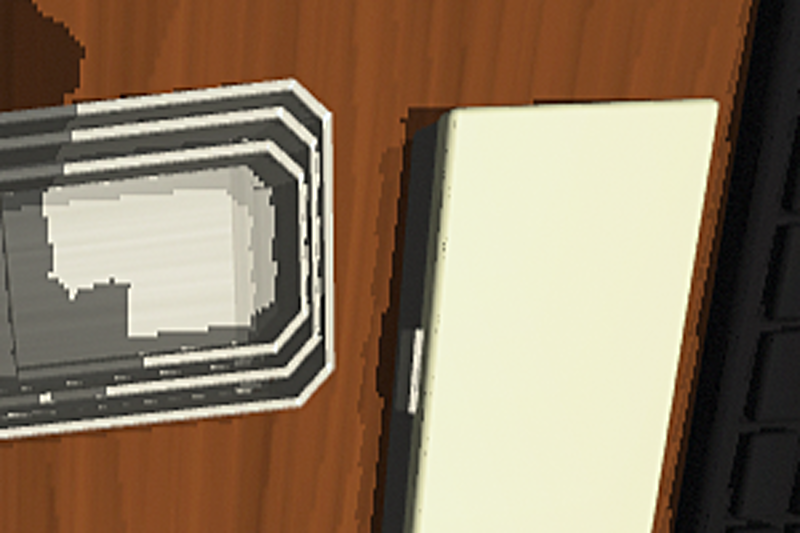

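The end walls are now stacked: the grip stopped at 8.4 mm (three 3 mm walls), and depth from the small tray's inner face to the large tray's outer face reads about 9.5 mm. The slide box sits at the same pixels as before. The arm is clear, so I'm handing in.

```bash
python3 -c "
from workcell import r
print(r.read_state()['time_s'],r.read_state()['contact_force']); print(r.finish_job())"
```

```text
43.3333 [ 0.04274878 -0.53794582 -0.21942299]
the job is handed in; nothing more can be done
None
```

The three trays are nested on the desk, and I handed the job in at 43.3 s with the arm clear.

**What I did:** I dragged the middle and small trays by their closed-end walls into line behind the large tray. I slid the small one into the middle one, then pushed the pair into the large one. To finish, I squeezed the three end walls together with the gripper.

**Last checks:**
- **Fully home:** the squeeze stopped at 8.4 mm, against 9 mm for the three walls. Depth from the small tray's inner face to the large tray's outer face read about 9.5 mm, so any gap left is 0.5 mm or less, within measurement error.
- **Level:** the rim heights (about 39, 42 and 46 mm) fit trays lying flat in one another.
- **Slide box:** it had not moved in the last wrist view. I did not photograph the other bystanders again, but the arm's path kept away from them.

**What went wrong:** pushing the pair in dragged the large tray about 14 mm forward, leaving the middle tray about 23 mm short of its end. The squeeze closed that gap and drew the large tray back, so it ended about 6 mm forward of where it started. It never touched the box.

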